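# Snap the storage box lid shut

## Robot

A 6-joint arm with a two-finger parallel gripper is mounted at the origin on a cart in front of the work surface, level with it; the furniture and walls round the work are solid. World frame = base frame: x ahead of the robot, y to its left, z up, the work surface at z = 0. Lengths are in m, angles in rad, forces in N, time in s.
With the tool pointing down it reaches from about 0.325 to 0.9 m from the base axis. Payload 6.1 kg.
Tool frame: the origin (TCP) lies on the centre line of the jaws, within the pads' length; the fingertips stand 22 mm ahead of it and the grasp point (between the pads) lies 3 mm ahead of it (manip.nose_length is the distance from the TCP to the fingertips, in m); z points along the fingers, y is the line along which they close (so a half turn about z gives the same grasp; the last joint's range is limited). The gripper opens to 85 mm and grips with 20 to 120 N. Pads are 22 mm wide; open, the fingers measure 114 mm over their backs; the gripper's body (76 mm by 85 mm) begins 54 mm behind the grasp point. The pads swing forward as they close: fully open they stand 13 mm farther back than shut.
Start: joints at [1.16, 0.22, 1.526, -0, 1.395, -0.126], TCP at [0.176, 0.6, 0.253] pointing down, gripper open.
Joint ranges: [-2.98, 2.98], [-0.91, 2.08], [0.09, 2.57], [-1.24, 4.39], [0.2, 2.65], [-2.68, 2.68]. Speed limits (rad/s): [2.57, 2.57, 3.01, 3.14, 3.14, 3.14].

## Interface

Orientations are given as a rotation vector (axis times angle).
In Python, from bench import manip gives the robot as it stands.
- The arm moves only by the tool shift_gripper, called after ">>>" by a JSON object that holds its "method" and its "body", one argument or row to a line. Schema: {"type":"object","properties":{"motion":{"type":"array","items":{"type":"array","items":{"type":"array","items":{"type":"number"},"minItems":6,"maxItems":6},"minItems":1,"maxItems":5},"minItems":1,"maxItems":1},"jaw":{"type":"number"},"grip_force":{"type":"number"},"only":{"type":"string"},"quiet":{"type":"boolean"},"lines":{"type":"string"}},"required":["motion"],"additionalProperties":false}. motion is a list that holds a single list of rows (three levels of brackets), with 1 to 5 rows, each of 6 numbers: dx, dy, dz in m, then a rotation vector rx, ry, rz in rad; each row is the pose to reach, as a shift and turn from the pose commanded when the call began, along the tool's axes at that moment; what a row does not reach only later rows make up. A row lasts 1/10 s, in which the tool goes at most 0.05 m and 0.15 rad, less where a joint would pass 70% of its speed; a pose out of reach is approached as far as the arm can. jaw is the opening from 0.0 (shut) to 1.0 (fully open), set as the call begins (left out keeps the last). The fingers move at their own pace and stop on an object; grip_force is the grip in N (left out, the last holds). Time passes only in rows, so rows that do not move let the fingers close. The tool returns the time, the measured TCP pose, the force, the opening and the grip force at its end. only (a regular expression) keeps the lines of the reply that match it, lines (a string "A,B") keeps lines A to B, and quiet returns only ok. Input that does not fit is refused with a message, and nothing moves.
- manip.observe(): the state, without advancing time (a new reading comes with each control period).
- manip.capture(name): name is "side" or "top" or "wrist"; returns a dict with "color" (480x640x3 uint8, red, green, blue), "fovy" (degrees; the focal length in pixels is half the picture's height over the tangent of half this angle, whatever the lens; pixels are square), "cx", "cy" (the principal point, pixels), "k1" (the pictures are not rectified: a ray, as slopes to the right and down, at radius r is drawn at 1 + k1 r^2 times it, then the intrinsics apply), "position" and "orientation" of the camera in the world. Camera axes: x right, y up, looking along -z (the intrinsics and any distortion apply to the point x, -y, -z); pixel columns grow to the right and rows downward; lengths in m; the calibration is good to about 2 mm. A picture is of the moment at which its call begins. There is no depth.
- manip.hand_in(): hands the job in; it is judged then, once.
The state is a dict: "t": time; "q": joint angles; "qd": joint speeds; "tau": joint torques, N m; "tool_pos": TCP position; "tool_rot": TCP orientation; "ft_force": force on the tool from outside, world axes, zero at the start; "torque": the same for the moment, N m; "width": opening from 0.0 (shut) to 1.0 (fully open); "grasp_force": force on a finger pad.
Only numpy, scipy, OpenCV 4.12 (cv2) and the standard library are available. Lean on these libraries where they do the work, as an engineer would, in place of code of your own. Each camera call takes 0.05 s, during which the arm holds its last target. There are 200 camera calls.

## Task

The lid of the blue storage box is on but not fastened. Press down the four orange snap tabs round its rim, one after another, until every one is fully home and lies level; leave the box where it stands and do not disturb the cans, the bottle and the box cutter round it.

Things in the scene. Friction and masses are not known exactly. Their poses are not given: they have to be found in the camera images.
- storage_box: blue plastic storage box with its grey lid on, 152 (x) x 202 (y) mm, lid top at 100 mm, 2.5 kg or so, standing loose on the table; origin at the centre of its underside, z up. In the middle of each of its four sides the lid has an orange snap tab
- tab_near (a joint): orange snap tab on the robot's side (-x side of the box): flap 45 mm long (outward), 50 mm wide, hinged at its inner edge, 97 mm high, 38 mm from the box's middle. 0: outer end raised 0.42 rad; 0.42: home, level, top 103 mm high, 3 mm above the lid. Stiff: takes about 8 N at the pad over its whole travel and stays where it is left, so a half-pressed tab is not engaged
- tab_near_pad (a point): the point to press on the tab on the robot's side (-x side of the box): on its ribbed upper face, mid width, 30 mm outward from the hinge line and still over the box; it moves with the tab (about 115 mm above the table when raised, 103 mm when home)
- tab_far (a joint): orange snap tab on the far side (+x side of the box): flap 45 mm long (outward), 50 mm wide, hinged at its inner edge, 97 mm high, 38 mm from the box's middle. 0: outer end raised 0.42 rad; 0.42: home, level, top 103 mm high, 3 mm above the lid. Stiff: takes about 8 N at the pad over its whole travel and stays where it is left, so a half-pressed tab is not engaged
- tab_far_pad (a point): the point to press on the tab on the far side (+x side of the box): on its ribbed upper face, mid width, 30 mm outward from the hinge line and still over the box; it moves with the tab (about 115 mm above the table when raised, 103 mm when home)
- tab_left (a joint): orange snap tab on the left side (+y side of the box): flap 45 mm long (outward), 50 mm wide, hinged at its inner edge, 97 mm high, 63 mm from the box's middle. 0: outer end raised 0.42 rad; 0.42: home, level, top 103 mm high, 3 mm above the lid. Stiff: takes about 8 N at the pad over its whole travel and stays where it is left, so a half-pressed tab is not engaged
- tab_left_pad (a point): the point to press on the tab on the left side (+y side of the box): on its ribbed upper face, mid width, 30 mm outward from the hinge line and still over the box; it moves with the tab (about 115 mm above the table when raised, 103 mm when home)
- tab_right (a joint): orange snap tab on the right side (-y side of the box): flap 45 mm long (outward), 50 mm wide, hinged at its inner edge, 97 mm high, 63 mm from the box's middle. 0: outer end raised 0.42 rad; 0.42: home, level, top 103 mm high, 3 mm above the lid. Stiff: takes about 8 N at the pad over its whole travel and stays where it is left, so a half-pressed tab is not engaged
- tab_right_pad (a point): the point to press on the tab on the right side (-y side of the box): on its ribbed upper face, mid width, 30 mm outward from the hinge line and still over the box; it moves with the tab (about 115 mm above the table when raised, 103 mm when home)
- red_can: red drinks can, 53 mm across, 134 mm tall, standing; origin at the centre of its underside, z up. A bystander
- orange_can: orange drinks can, 53 mm across, 134 mm tall, standing; origin at the centre of its underside, z up. A bystander
- lime_bottle: pale lime bottle with a green cap, 52 mm across, 150 mm tall, standing; origin at the centre of its underside, z up. A bystander
- cutter: yellow and black box cutter, 33 x 172 x 17 mm, lying flat along its y axis; origin at the centre of its underside. A bystander

How it is judged:
At the end, for the whole second after the job is handed in: All four tabs are pressed home (joint above 0.36 of 0.42 rad), the box is at rest within 40 mm of where it started, and the two cans, the bottle and the box cutter are within 30 mm of where they started, none of them tipped (less than 0.2 rad) (value of joint each of tab_near, tab_far, tab_left, tab_right above 0.36 rad and distance of storage_box from where it was at the start of the episode below 0.04 m and linear speed of storage_box below 0.02 m/s and distance of each of red_can, orange_can, lime_bottle, cutter from where it was at the start of the episode below 0.03 m and angle between each of red_can, orange_can, lime_bottle, cutter's own z axis and vertical below 0.2 rad); the robot touches nothing.
It fails at once if a can or the bottle is knocked over (angle between any of red_can, orange_can, lime_bottle's own z axis and vertical above 0.6 rad).
It also fails if it takes over 45 s, if anything falls off the work surface, if the arm or the gripper's body presses on something with over 40 N, if the wrist force passes 120 N, or if a joint passes its speed limit or range.

## Working session

There is one attempt and no reset: what is moved stays moved. The work goes in short steps, Python scripts to look and compute and a tool call to move; the robot and the scene stay as the last step left them, time stands still between calls to the robot, and variables do not carry over. Pictures are saved under pics/ and viewed, at most 10 in all, crops included, and the job is handed in when it is done.

```bash
ls; mkdir -p pics
```

Create h.py:
```python
import numpy as np, cv2, json
from scipy.spatial.transform import Rotation as R
from bench import manip
def shot(n,f):
    c=manip.capture(n); cv2.imwrite('pics/%s.png'%f,c['color'][:,:,::-1])
    d={k:(np.array(v).tolist()) for k,v in c.items() if k!='color'}; json.dump(d,open('pics/%s.json'%f,'w')); return d
def Rm(o):
    o=np.array(o,float)
    return o if o.shape==(3,3) else (R.from_quat(o[[1,2,3,0]]) if o.size==4 else R.from_rotvec(o)).as_matrix()
def at(f,u,v,z):
    d=json.load(open('pics/%s.json'%f)); F=240/np.tan(np.radians(d['fovy'])/2)
    p=np.array([(u-d['cx'])/F,(v-d['cy'])/F]); s=p.copy()
    for _ in range(30): s=p/(1+d['k1']*(s@s))
    r=Rm(d['orientation'])@np.array([s[0],-s[1],-1]); o=np.array(d['position'])
    return o+r*(z-o[2])/r[2]
```

```bash
python3 -c "
from h import *
print(shot('top','top1'));print(shot('side','side1'));print(manip.observe())"
```

```text
bench.py
pics
{'fovy': 51.98493026627902, 'cx': 315.4309172144399, 'cy': 242.01497209756653, 'k1': -0.11737156279379689, 'position': [0.38875768555824886, 0.04807247560240206, 1.1056068993073016], 'orientation': [0.1573754518337466, -0.1369376098339288, -1.5413236741574483]}
{'fovy': 51.78518388980381, 'cx': 321.87404513661994, 'cy': 256.8479738364487, 'k1': 0.005016462847747151, 'position': [0.39654158421112945, 0.8398876599615209, 0.42936161003518314], 'orientation': [0.2227417164097962, -1.6304744354830145, -2.4133202046690863]}
{'t': 0.1, 'q': array([ 1.15986936e+00,  2.21159766e-01,  1.52752362e+00,  9.20561265e-06,
        1.39469938e+00, -1.26112860e-01]), 'qd': array([-0.00264681, -0.00273775, -0.00240696,  0.0016795 , -0.00011447,
       -0.00055311]), 'tau': array([ 1.61153589e-04, -4.98246682e+01, -3.90546370e+01, -2.33376331e-04,
        5.74939797e-03,  4.18989670e-07]), 'tool_pos': array([0.17541211, 0.59934026, 0.25228661]), 'tool_rot': array([-4.45808052e-01, -3.10931078e+00,  2.70694011e-03]), 'ft_force': array([ 0.42326625, -0.81114531, -0.28033655]), 'torque': array([ 0.05855214, -0.04524147, -0.03710206]), 'grasp_force': 0.0, 'width': 1.0004577049919843}
```

View pics/top1.png

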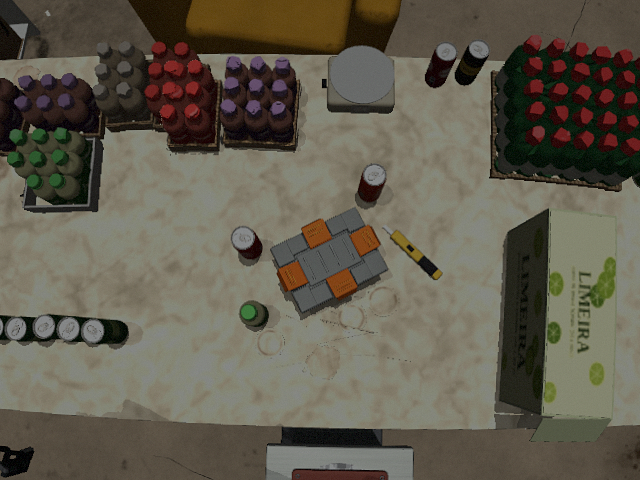

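View pics/side1.png

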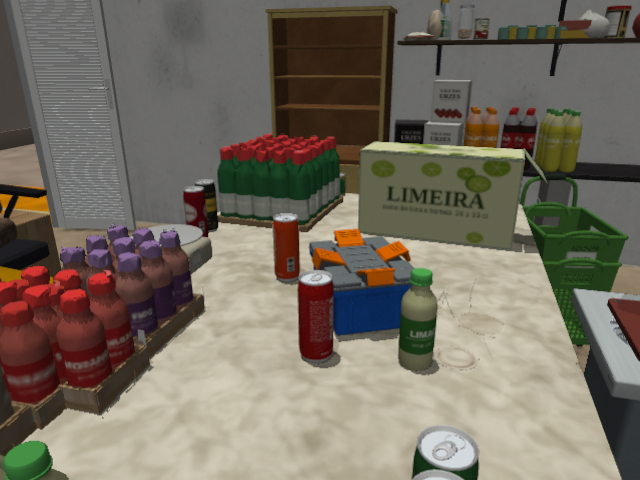

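The top view shows the box centred near (329,260), turned about 20 to 25°. The red can is at about (246,242), the orange can at (372,183), the bottle at (252,315) and the cutter at about (413,253). I'll enlarge a crop to read the positions more closely.

```bash
python3 -c "
from h import *
i=cv2.imread('pics/top1.png')[150:350,215:455]
i=cv2.convertScaleAbs(i,alpha=1.5)
cv2.imwrite('pics/c1.png',cv2.resize(i,None,fx=3,fy=3,interpolation=cv2.INTER_CUBIC))"
```

```text
(no output)
```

View pics/c1.png

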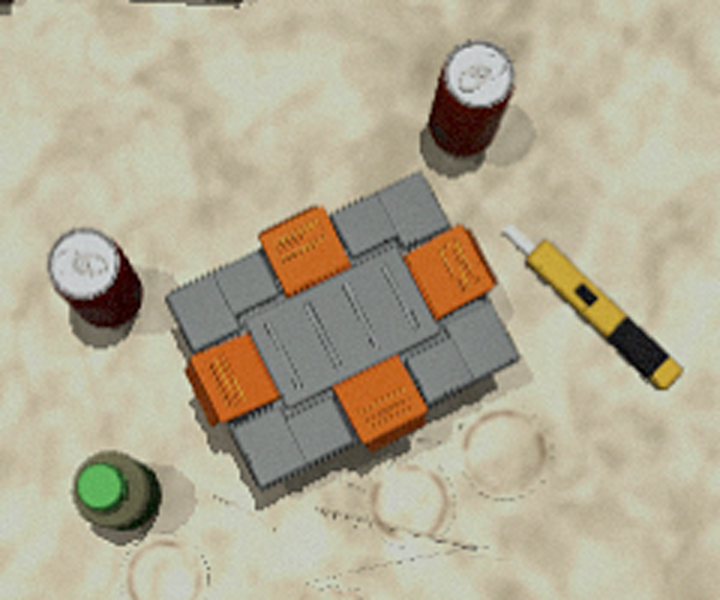

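```bash
python3 -c "
from h import *
np.set_printoptions(precision=4,suppress=True)
A=lambda u,v,z:at('top1',215+u/3-.33,150+v/3-.33,z)[:2]
C=np.array([A(*p,.1) for p in [(166,297),(418,172),(519,358),(262,487)]]); print(C)
print([np.linalg.norm(C[i]-C[i-1]) for i in range(4)]); c=C.mean(0)
ey=(C[0]-C[1]+C[3]-C[2]); yaw=np.arctan2(-ey[0],ey[1]); print('centre',c,'yaw',yaw)
X=np.array([np.cos(yaw),np.sin(yaw)]);Y=np.array([-X[1],X[0]])
for n,d,o in [('near',-X,68),('far',X,68),('left',Y,93),('right',-Y,93)]: print(n,c+d*o/1e3)
for p in [(84,264,.134),(478,74,.134),(101,488,.15),(500,230,.017),(672,375,.017)]: print(p,A(*p))
# tab outer-edge middles (raised z .118)
for p in [(290,224,.12),(380,440,.12),(203,393,.12),(480,256,.12)]: print(p,A(*p)) 
o=manip.observe(); print(R.from_rotvec(o['tool_rot']).as_matrix(), manip.nose_length)
"
```

```text
[[ 0.5637  0.1578]
 [ 0.657  -0.0157]
 [ 0.5268 -0.0866]
 [ 0.4347  0.0873]]
[np.float64(0.14696122564607067), np.float64(0.19699952500637818), np.float64(0.1482105958928035), np.float64(0.19676805729022664)]
centre [0.5455 0.0357] yaw 0.49052684009967396
near [0.4856 0.0036]
far [0.6055 0.0677]
left [0.5017 0.1177]
right [ 0.5894 -0.0464]
(84, 264, 0.134) [0.579  0.2104]
(478, 74, 0.134) [ 0.7188 -0.0544]
(101, 488, 0.15) [0.4289 0.1892]
(500, 230, 0.017) [ 0.6354 -0.0835]
(672, 375, 0.017) [ 0.5279 -0.2123]
(290, 224, 0.12) [0.6129 0.0727]
(380, 440, 0.12) [0.4669 0.0088]
(203, 393, 0.12) [0.4954 0.128 ]
(480, 256, 0.12) [ 0.5936 -0.0573]
[[-0.9597  0.281  -0.0007]
 [ 0.281   0.9597 -0.0016]
 [ 0.0002 -0.0018 -1.    ]] 0.022
```
Size scaled 2.5% small (197 vs 202; edge bevel). Fine. Lid maybe lower? fine.

The lid measures 147 × 197 mm (nominal 152 × 202), so the fit is sound. Its centre is at (0.5455, 0.0357) with a yaw of 0.49 rad, and the outer ends of the tabs agree with that. I'll shut the gripper and go over to the left tab at a safe height.

>>> {"method": "shift_gripper", "body": {
  "motion": [
    [[-0.037, -0.031, 0, 0, 0, 0], [-0.074, -0.062, 0, 0, 0, 0], [-0.111, -0.093, 0, 0, 0, 0], [-0.148, -0.124, 0, 0, 0, 0], [-0.185, -0.154, 0, 0, 0, 0]]
  ],
  "jaw": 0.0
}}

```text
t: 0.6
tool_pos: [0.3103, 0.3982, 0.2529]
tool_rot: [-0.445, -3.11, 0.001]
ft_force: [1.1, 0.1, -0.5]
width: 0.146
grasp_force: 0.0
```

>>> {"method": "shift_gripper", "body": {
  "motion": [
    [[-0.037, -0.031, 0, 0, 0, 0], [-0.074, -0.062, 0, 0, 0, 0], [-0.111, -0.093, 0, 0, 0, 0], [-0.148, -0.124, 0, 0, 0, 0], [-0.185, -0.154, 0, 0, 0, 0]]
  ]
}}

```text
t: 1.1
tool_pos: [0.4447, 0.1984, 0.2531]
tool_rot: [-0.446, -3.11, -0.0]
ft_force: [-0.0, 0.2, 0.3]
width: -0.002
grasp_force: 0.0
```

>>> {"method": "shift_gripper", "body": {
  "motion": [
    [[-0.037, -0.031, 0, 0, 0, 0], [-0.0785, -0.0625, 0, 0, 0, 0], [-0.0785, -0.0625, 0.03, 0, 0, 0], [-0.0785, -0.0625, 0.06, 0, 0, 0], [-0.0785, -0.0625, 0.06, 0, 0, 0]]
  ]
}}

```text
t: 1.6
tool_pos: [0.4987, 0.1173, 0.1884]
tool_rot: [-0.447, -3.1, 0.003]
ft_force: [-1.1, -0.1, -0.3]
width: -0.003
grasp_force: 0.0
```

>>> {"method": "shift_gripper", "body": {
  "motion": [
    [[0, 0, 0.02, 0, 0, 0], [0, 0, 0.04, 0, 0, 0], [0, 0, 0.047, 0, 0, 0], [0, 0, 0.054, 0, 0, 0], [0, 0, 0.054, 0, 0, 0]]
  ]
}}

```text
t: 2.1
tool_pos: [0.5021, 0.1188, 0.14]
tool_rot: [0.445, 3.11, 0.001]
ft_force: [0.4, -1.2, -0.2]
width: -0.005
grasp_force: 0.0
```

```bash
python3 -c "
from h import *
print(shot('wrist','w1')['position'])"
```

```text
[0.4299189706755279, 0.13969720252970866, 0.261215665237196]
```

View pics/w1.png

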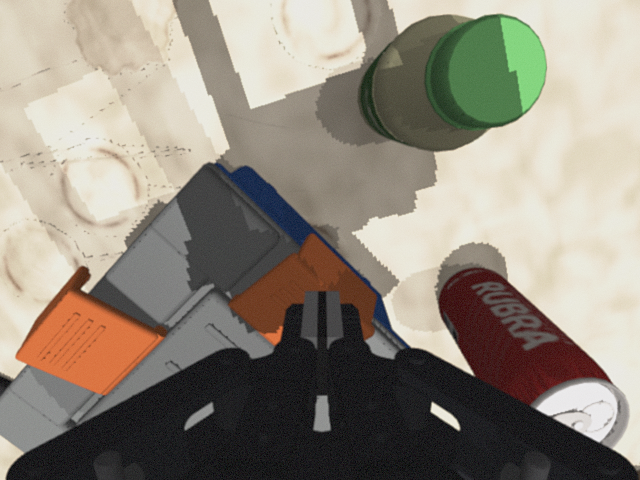

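The shut fingertips at (322,300) stand over the left tab, which spans about (235–375, 235–335). The bottle at (490,75) and the can at (530,370) are well clear. Now I'll press.

>>> {"method": "shift_gripper", "body": {
  "motion": [
    [[0, 0, 0.003, 0, 0, 0], [0, 0, 0.006, 0, 0, 0], [0, 0, 0.009, 0, 0, 0], [0, 0, 0.012, 0, 0, 0], [0, 0, 0.012, 0, 0, 0]]
  ]
}}

```text
t: 2.65
tool_pos: [0.503, 0.1191, 0.1289]
tool_rot: [0.445, 3.107, 0.003]
ft_force: [-0.9, 2.6, 4.7]
width: 0.004
grasp_force: 1.7
```

>>> {"method": "shift_gripper", "body": {
  "motion": [
    [[0, 0, 0.001, 0, 0, 0], [0, 0, 0.002, 0, 0, 0], [0, 0, 0.003, 0, 0, 0], [0, 0, 0.004, 0, 0, 0], [0, 0, 0.004, 0, 0, 0]]
  ]
}}

```text
t: 3.15
tool_pos: [0.5029, 0.1192, 0.125]
tool_rot: [0.445, 3.108, 0.003]
ft_force: [-3.1, 4.4, 7.1]
width: 0.001
grasp_force: 3.2
```

>>> {"method": "shift_gripper", "body": {
  "motion": [
    [[0, 0, 0.001, 0, 0, 0], [0, 0, 0.002, 0, 0, 0], [0, 0, 0.003, 0, 0, 0], [0, 0, 0.003, 0, 0, 0]]
  ]
}}

```text
t: 3.55
tool_pos: [0.5032, 0.1194, 0.1245]
tool_rot: [0.445, 3.108, 0.003]
ft_force: [-11.3, 4.0, 25.0]
width: -0.004
grasp_force: 12.6
```

The force jumped to 25 N at tip height 0.1025 m, so the left tab is home. Next is the near tab.

>>> {"method": "shift_gripper", "body": {
  "motion": [
    [[0, 0, -0.03, 0, 0, 0], [0, 0, -0.06, 0, 0, 0], [-0.005, -0.04, -0.06, 0, 0, 0], [-0.01, -0.08, -0.06, 0, 0, 0], [-0.0156, -0.116, -0.06, 0, 0, 0]]
  ]
}}

```text
t: 4.05
tool_pos: [0.4843, 0.0012, 0.1812]
tool_rot: [0.444, 3.108, -0.001]
ft_force: [0.4, -0.5, 0.1]
width: -0.001
grasp_force: 0.0
```

>>> {"method": "shift_gripper", "body": {
  "motion": [
    [[0, 0, 0.02, 0, 0, 0], [0, 0, 0.04, 0, 0, 0], [0, 0, 0.043, 0, 0, 0], [0, 0, 0.043, 0, 0, 0]]
  ]
}}

```text
t: 4.45
tool_pos: [0.4844, 0.0024, 0.1376]
tool_rot: [-0.446, -3.109, 0.0]
ft_force: [-0.0, 0.0, -0.9]
width: 0.002
grasp_force: 0.0
```

>>> {"method": "shift_gripper", "body": {
  "motion": [
    [[0, 0, 0.004, 0, 0, 0], [0, 0, 0.008, 0, 0, 0], [0, 0, 0.012, 0, 0, 0], [0, 0, 0.015, 0, 0, 0], [0, 0, 0.015, 0, 0, 0]]
  ]
}}

```text
t: 4.95
tool_pos: [0.4848, 0.0022, 0.1247]
tool_rot: [0.444, 3.109, -0.002]
ft_force: [-7.9, -3.3, 14.7]
width: 0.002
grasp_force: 7.5
```

>>> {"method": "shift_gripper", "body": {
  "motion": [
    [[0, 0, 0.001, 0, 0, 0], [0, 0, 0.0025, 0, 0, 0], [0, 0, 0.0025, 0, 0, 0]]
  ]
}}

```text
t: 5.25
tool_pos: [0.4849, 0.0022, 0.1243]
tool_rot: [0.444, 3.11, -0.003]
ft_force: [-16.8, -2.2, 32.9]
width: 0.004
grasp_force: 16.4
```

>>> {"method": "shift_gripper", "body": {
  "motion": [
    [[0, 0, -0.03, 0, 0, 0], [0, 0, -0.06, 0, 0, 0], [-0.038, -0.006, -0.06, 0, 0, 0], [-0.076, -0.012, -0.06, 0, 0, 0], [-0.1137, -0.0188, -0.06, 0, 0, 0]]
  ]
}}

```text
t: 5.75
tool_pos: [0.59, -0.0473, 0.1813]
tool_rot: [0.443, 3.108, 0.0]
ft_force: [0.7, -0.1, 0.1]
width: -0.001
grasp_force: 0.0
```

>>> {"method": "shift_gripper", "body": {
  "motion": [
    [[0, 0, 0.02, 0, 0, 0], [0, 0, 0.04, 0, 0, 0], [0, 0, 0.043, 0, 0, 0], [0, 0, 0.043, 0, 0, 0]]
  ]
}}

```text
t: 6.15
tool_pos: [0.5881, -0.047, 0.1371]
tool_rot: [-0.445, -3.109, -0.0]
ft_force: [0.1, 0.6, 1.2]
width: 0.004
grasp_force: 0.0
```

>>> {"method": "shift_gripper", "body": {
  "motion": [
    [[0, 0, 0.004, 0, 0, 0], [0, 0, 0.008, 0, 0, 0], [0, 0, 0.012, 0, 0, 0], [0, 0, 0.016, 0, 0, 0], [0, 0, 0.0175, 0, 0, 0]]
  ]
}}

```text
t: 6.65
tool_pos: [0.5904, -0.0489, 0.1245]
tool_rot: [0.444, 3.104, -0.004]
ft_force: [-8.9, -2.8, 28.0]
width: -0.001
grasp_force: 14.1
```

Near and right are both home, with the force rising at the 0.1245 m stop. The far tab is last.

>>> {"method": "shift_gripper", "body": {
  "motion": [
    [[0, 0, -0.03, 0, 0, 0], [0, 0, -0.06, 0, 0, 0], [0.005, 0.038, -0.06, 0, 0, 0], [0.011, 0.076, -0.06, 0, 0, 0], [0.0166, 0.114, -0.06, 0, 0, 0]]
  ]
}}

```text
t: 7.15
tool_pos: [0.6045, 0.0678, 0.1807]
tool_rot: [0.447, 3.108, 0.001]
ft_force: [0.1, -0.1, -0.0]
width: -0.001
grasp_force: 0.0
```

>>> {"method": "shift_gripper", "body": {
  "motion": [
    [[0, 0, 0.02, 0, 0, 0], [0, 0, 0.04, 0, 0, 0], [0, 0, 0.043, 0, 0, 0], [0, 0, 0.043, 0, 0, 0]]
  ]
}}

```text
t: 7.55
tool_pos: [0.6039, 0.0669, 0.1367]
tool_rot: [-0.445, -3.109, -0.0]
ft_force: [-0.6, -0.6, -0.4]
width: 0.001
grasp_force: 0.0
```

>>> {"method": "shift_gripper", "body": {
  "motion": [
    [[0, 0, 0.004, 0, 0, 0], [0, 0, 0.008, 0, 0, 0], [0, 0, 0.012, 0, 0, 0], [0, 0, 0.016, 0, 0, 0], [0, 0, 0.0175, 0, 0, 0]]
  ]
}}

```text
t: 8.05
tool_pos: [0.6072, 0.0673, 0.1244]
tool_rot: [0.446, 3.103, 0.004]
ft_force: [-7.4, 3.9, 28.7]
width: -0.0
grasp_force: 14.6
```

>>> {"method": "shift_gripper", "body": {
  "motion": [
    [[0, 0, -0.045, 0, 0, 0], [0, 0, -0.09, 0, 0, 0], [0, 0, -0.135, 0, 0, 0], [0.04, 0.02, -0.135, 0, 0, 0], [0.08, 0.04, -0.135, 0, 0, 0]]
  ]
}}

```text
t: 8.55
tool_pos: [0.5398, 0.127, 0.257]
tool_rot: [0.45, 3.104, 0.002]
ft_force: [-0.5, -0.0, -0.4]
width: -0.002
grasp_force: 0.0
```

>>> {"method": "shift_gripper", "body": {
  "motion": [
    [[0.037, 0.031, 0, 0, 0, 0], [0.074, 0.062, 0, 0, 0, 0], [0.111, 0.093, 0, 0, 0, 0], [0.148, 0.124, 0, 0, 0, 0], [0.185, 0.154, 0, 0, 0, 0]]
  ]
}}

```text
t: 9.05
tool_pos: [0.4035, 0.3284, 0.2547]
tool_rot: [0.447, 3.108, 0.001]
ft_force: [0.5, 0.4, 0.5]
width: 0.002
grasp_force: 0.0
```

>>> {"method": "shift_gripper", "body": {
  "motion": [
    [[0.03, 0.035, 0, 0, 0, 0], [0.06, 0.07, 0, 0, 0, 0], [0.09, 0.105, 0, 0, 0, 0], [0.12, 0.14, 0, 0, 0, 0], [0.12, 0.14, 0, 0, 0, 0]]
  ]
}}

```text
t: 9.55
tool_pos: [0.326, 0.4992, 0.2543]
tool_rot: [-0.439, -3.11, -0.003]
ft_force: [0.3, -1.8, 0.7]
width: -0.002
grasp_force: 0.0
```

```bash
python3 -c "
from h import *
shot('top','top2');shot('side','side2')
a=cv2.imread('pics/top2.png')[150:350,215:455];b=cv2.imread('pics/side2.png')[190:390,250:490]
i=cv2.convertScaleAbs(np.vstack([a,b]),alpha=1.4)
cv2.imwrite('pics/c2.png',cv2.resize(np.hstack([i[:200],i[200:]]),(800,333),interpolation=cv2.INTER_CUBIC))"
```

```text
(no output)
```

View pics/c2.png

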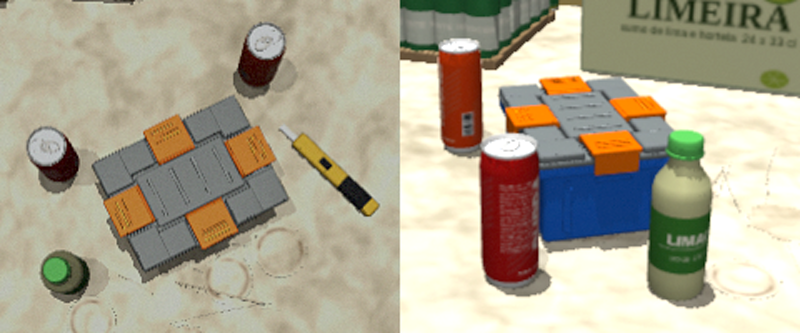

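All four tabs lie level. In the side half of the crop they are at (565,85), (637,107), (530,117) and (612,147). The box has not visibly moved, and the cans, bottle and cutter are upright and where they were.

```bash
python3 -c "
from bench import manip
print(manip.hand_in())"
```

```text
the job is handed in; nothing more can be done
None
```

I pressed all four snap tabs home (force rose sharply at the stop on each), the pictures show them level with the box and everything round it undisturbed, and I handed the job in at about 10 s; the hand-in returned no verdict.

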